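# Report the missing gearbox bolt

### The arm

A 7-joint arm with a two-finger parallel gripper is mounted at the origin on the work surface. World frame = base frame: x ahead of the robot, y to its left, z up, the work surface at z = 0. Lengths are in m, angles in rad, forces in N, time in s.
With the tool pointing down it reaches from about 0.425 to 0.95 m from the base axis. Payload 4.7 kg.
Tool frame: the origin (TCP) lies on the centre line of the jaws, within the pads' length; the fingertips stand robot.nose_length ahead of it and the grasp point (between the pads) lies 8 mm behind it (robot.nose_length is the distance from the TCP to the fingertips, in m); z points along the fingers, x is the direction in which the jaws open and shut, and the axes are right-handed (so a half turn about z gives the same grasp; the last joint's range is limited). The gripper opens to 85 mm and grips with 20 to 120 N. Pads are 22 mm wide; open, the fingers measure 114 mm over their backs; the gripper's body (76 mm by 85 mm) begins 54 mm behind the grasp point. The pads swing forward as they close: fully open they stand 13 mm farther back than shut.
Start: joints at [1.128, 0.469, -0.049, 1.532, 0.024, 1.141, -0.082], TCP at [0.271, -0.618, 0.242] pointing down, gripper open.
Joint ranges: [-2.59, 2.59], [-0.33, 1.99], [-1.39, 1.29], [0.1, 2.45], [-1.04, 4.18], [0.21, 1.99], [-2.66, 2.66]. Speed limits (rad/s): [2.57, 2.57, 3.14, 3.14, 3.14, 3.14, 3.14].

### API

Orientations are given as [roll, pitch, yaw] about the fixed x, y, z axes, in that order (R = Rz(yaw) Ry(pitch) Rx(roll)).
In Python, from plant import robot gives the robot as it stands. Calls block until the motion is done:
- robot.goto(position, orientation): joint-space move of the TCP to a pose.
- robot.move_straight(position, vel=0.15, attitude=None, contact_N=None): straight line of the TCP; attitude=None keeps the orientation; vel is the mean speed in m/s. With contact_N (N) it stops when the force on the tool has changed by that much, and returns True; else False.
- robot.move_joints(angles): joint-space move.
- robot.grip(opening, strength=None): opening from 0.0 (shut) to 1.0 (fully open); strength is the grip in N (None keeps the last); returns when the fingers have stopped.
- robot.sleep(seconds).
- robot.inverse_kinematics(position, orientation): joint angles nearest the present ones, or None.
- robot.sense(): the state.
- robot.grab_frame(name): name is "side" or "top"; returns a dict with "image" (400x640x3 uint8, red, green, blue), "range_z" (400x640 float32, m along the optical axis (not along the pixel's ray), 0 where there is no reading), "fx", "fy", "cx", "cy" (pixels), "dist_coeffs" ([k1, k2, p1, p2, k3] as OpenCV has them; the pictures are not rectified), "R" (3x3) and "t" (3): a world point X has camera coordinates R X + t. Camera axes: x right, y down, z forward; pixel columns grow to the right and rows downward; lengths in m; the calibration is good to about 2 mm. A picture is of the moment at which its call begins.
A pose or a line that the arm cannot do raises robot.IKError and nothing moves.
- robot.close_job(): hands the job in, once; it reports no verdict.
The state is a dict: "t": time; "joint_pos": joint angles; "joint_velocities": joint speeds; "effort": joint torques, N m; "tcp_pos": TCP position; "tcp_rot": TCP orientation; "wrist_force": force on the tool from outside, world axes, zero at the start; "torque": the same for the moment, N m; "opening": opening from 0.0 (shut) to 1.0 (fully open).
Only numpy, scipy, OpenCV 4.12 (cv2) and the standard library are available. Lean on these libraries where they do the work, as an engineer would, in place of code of your own. Each camera call takes 0.05 s, during which the arm holds its last target.

### The job

Report the missing bolt on the gearbox cover: first point at the empty bolt hole in its flange, with the fingertips directly over it, a centimetre or two above and touching nothing, and stay there a good two seconds, then point in the same way and for as long at the loose blue bolt standing on the bench that belongs in the hole. After that press the red button all the way in and let it come back up. Do not touch the gearbox or the blue bolt, leave the green button alone, and pick up or move nothing on the bench.

Things in the scene. Friction and masses are not known exactly. Their poses are not given: they have to be found in the camera images.
- gearbox: Gearbox cover, fixed: a round aluminium casting lying face up, flange 232 mm across, its face 74 mm above the bench. Six round bosses at equal steps on a 92 mm radius; five carry blue hexagon bolt heads (tops 90 mm above the bench), one has none. A hub with a steel shaft stub stands in the middle, up to 115 mm. Origin: middle of the underside; z up; x points to the empty hole.
- empty_hole (a point): The bolt hole without a bolt: a dark round hole, 19 mm, in an aluminium boss 34 mm wide near the rim of the gearbox cover, 92 mm from its middle. This point is the middle of the hole's mouth, 78 mm above the bench; z is up.
- blue_bolt_tip (a point): The loose blue flange bolt, like those in the cover, standing upright on its head on the bench: head 23 mm wide, flange 29 mm wide, shank 12 mm thick, 55 mm tall in all. This point is the middle of its upper end, 55 mm above the bench; z is up.
- black_screw_tip (a point): A loose black screw with a round head that does not belong to the cover, standing upright on its head on the bench, 23 mm wide, 47 mm tall. This point is the middle of its upper end. Bystander.
- red_button (a joint): How far the red button is pressed: 0 out, 0.006 m fully in; it springs back. Fully in takes about 5 N.
- red_button_top (a point): Centre of the top face of the red button, a round red push button (36 mm across, 6 mm travel downward) on top of a grey box 85 x 85 x 35 mm that is fixed to the bench.
- green_button (a joint): How far the green button is pressed: 0 out, 0.006 m fully in. Not to be pressed.
- green_button_top (a point): Centre of the top face of the green button, the same as the red one but green, on its own fixed grey box. Bystander.
- wrench: A steel wrench lying on the bench at the left. Origin: middle of its underside. Bystander.
- screwdriver: A screwdriver with a yellow handle lying on the bench beyond the gearbox. Bystander.
- grease_jar: A closed grey jar with a black cap, 70 mm wide, 85 mm tall, beyond the gearbox. Origin: centre of its underside. Bystander.
- bearing: A steel bearing ring, 72 mm across, 18 mm tall, lying flat beyond the gearbox. Origin: centre of its underside. Bystander.
- socket: A steel wrench socket, a tube 28 mm across, 35 mm tall, standing beyond the gearbox. Origin: centre of its underside. Bystander.

How it is judged:
By the outcome, as a careful person would: the job done as asked, in the order asked, and still so for the second after the job is handed in, with the robot touching nothing.
It also fails if it takes over 61 s, if anything falls off the work surface, if the arm or the gripper's body presses on something with over 40 N, if the wrist force passes 120 N, or if a joint passes its speed limit or range.

## Working session

There is one attempt and no reset: what is moved stays moved. The work goes in short steps, each a Python script; the robot and the scene stay as the last script left them, time stands still between calls to the robot, and variables do not carry over. Pictures are saved under pics/ and viewed, and the job is handed in when it is done.

```bash
mkdir -p pics; ls; python3 - <<'E'
from plant import robot
import cv2,numpy as np,pickle
s=robot.sense();print(s['t'],s['tcp_pos'],s['tcp_rot'],s['opening'],robot.nose_length)
F={}
for n in('top','side'):
    f=robot.grab_frame(n);F[n]=f
    cv2.imwrite(f'pics/{n}0.png',cv2.cvtColor(f['image'],cv2.COLOR_RGB2BGR))
    print(n,-f['R'].T@f['t'],f['R'][2],f['dist_coeffs'])
pickle.dump(F,open('F0.pkl','wb'))
E
```

```text
pics
0.0 [ 0.27122086 -0.61749533  0.24129112] [ 3.14153308e+00  1.91361031e-03 -1.15689841e+00] 0.9992021195030647 0.011
top [0.35671786 0.04341179 1.60322271] [ 0.15111608 -0.00920761 -0.98847314] [-0.11364939  0.          0.          0.          0.        ]
side [ 0.33576915 -0.89399268  0.84425668] [ 0.20747376  0.75903301 -0.61710901] [0.00880301 0.         0.         0.         0.        ]
```

View pics/top0.png

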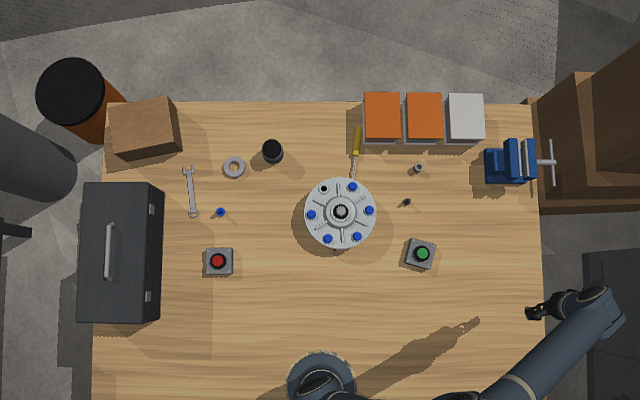

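View pics/side0.png

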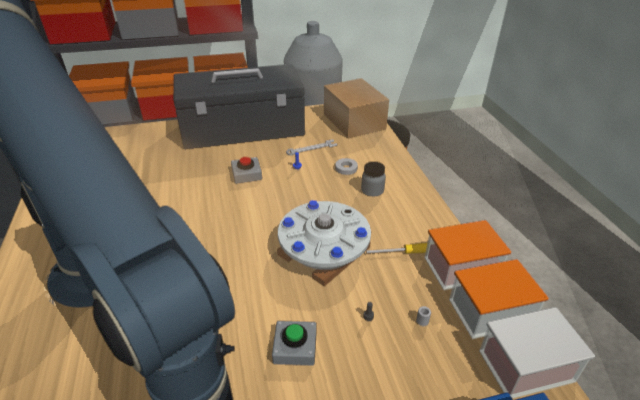

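The top view shows the empty hole near (324,188), the loose blue bolt near (220,212), the red button at (218,261), the green button at (422,254) and the black screw at (406,202). The side view shows the hole near (348,212), the bolt tip near (297,153) and the red button at (246,161). I'll zoom in to refine these.

```bash
cat > h.py <<'E'
import numpy as np,cv2
def K(f): return np.array([[f['fx'],0,f['cx']],[0,f['fy'],f['cy']],[0,0,1]])
def ray(f,uv):
    p=cv2.undistortPoints(np.array([[uv]],float),K(f),np.array(f['dist_coeffs']))[0,0]
    return -f['R'].T@f['t'], f['R'].T@np.array([p[0],p[1],1.])
def onz(f,uv,z):
    c,d=ray(f,uv); return c+d*(z-c[2])/d[2]
def proj(f,X):
    return cv2.projectPoints(np.atleast_2d(X).astype(float),cv2.Rodrigues(f['R'])[0],f['t'],K(f),np.array(f['dist_coeffs']))[0][:,0]
E
python3 - <<'E'
import pickle,cv2,numpy as np
from h import *
F=pickle.load(open('F0.pkl','rb'))
def crop(n,u,v,w,h,s):
    im=F[n]['image'][v:v+h,u:u+w,::-1]
    return cv2.resize(im,None,fx=s,fy=s,interpolation=cv2.INTER_NEAREST)
a=np.hstack([crop('top',295,170,90,90,4),crop('top',195,195,90,90,4)])
b=np.hstack([crop('side',270,190,110,90,4),crop('side',225,135,90,90,4)])
cv2.imwrite('pics/zt.png',a);cv2.imwrite('pics/zs.png',b)
# blue & red blobs
for n in F:
    im=F[n]['image'].astype(int);r,g,b=im[...,0],im[...,1],im[...,2]
    for nm,m in(('blue',(b>110)&(b>1.8*r)&(b>1.4*g)),('red',(r>130)&(r>3*g)&(r>3*b)),('green',(g>100)&(g>2*r)&(g>1.5*b))):
        k,_,st,ce=cv2.connectedComponentsWithStats(m.astype(np.uint8))
        for i in range(1,k):
            if st[i,4]>12: 
                u=ce[i];z=.09 if nm=='blue' else .045
                print(n,nm,st[i],u.round(1),onz(F[n],u,z).round(4))
E
```

```text
top blue [509 138  10  39 276] [513.8 156.9] [ 0.732  -0.6319  0.09  ]
top blue [527 139  10  38 263] [532.  157.4] [ 0.7311 -0.6948  0.09  ]
top blue [487 149  16  21  79] [494.5 155.9] [ 0.7346 -0.5665  0.09  ]
top blue [513 177  14   5  34] [519.3 179.9] [ 0.6557 -0.6454  0.09  ]
top blue [348 182   9   9  53] [352.5 185.6] [ 0.6342 -0.1004  0.09  ]
top blue [365 206   9   8  53] [369.2 209.4] [ 0.5586 -0.1521  0.09  ]
top blue [216 208   9   8  44] [220.3 211.4] [0.551  0.3154 0.09  ]
top blue [307 210   9   9  64] [311.  213.8] [0.5443 0.0308 0.09  ]
top blue [353 232   9   9  59] [357.1 235.8] [ 0.4754 -0.1128  0.09  ]
top blue [323 234  10   9  60] [327.6 237.9] [ 0.4689 -0.0208  0.09  ]
top red [213 256  10  10  82] [217.2 260.4] [0.3991 0.3293 0.045 ]
top green [417 248  11  11  89] [422.1 252.7] [ 0.4242 -0.3267  0.045 ]
side blue [293 153   8  16  56] [296.7 162.2] [0.544  0.2289 0.09  ]
side blue [308 201  11   8  62] [313.1 204.7] [0.5455 0.0235 0.09  ]
side blue [283 218  11   9  76] [287.9 222. ] [ 0.4693 -0.0285  0.09  ]
side blue [356 228  11   9  79] [361.1 232.1] [ 0.6345 -0.107   0.09  ]
side blue [293 241  12  11  92] [298.1 246.3] [ 0.4763 -0.1193  0.09  ]
side blue [331 247  12  11  93] [336.7 252. ] [ 0.5588 -0.1588  0.09  ]
side blue [484 393  26   7  79] [498.4 396.6] [ 0.7353 -0.5636  0.09  ]
side blue [520 393  28   7 104] [536.1 397.2] [ 0.7979 -0.5802  0.09  ]
side red [241 158   9   5  37] [245.1 160. ] [0.4027 0.3444 0.045 ]
side green [286 324  17  17 216] [294.3 331.9] [ 0.4266 -0.3175  0.045 ]
```

View pics/zt.png

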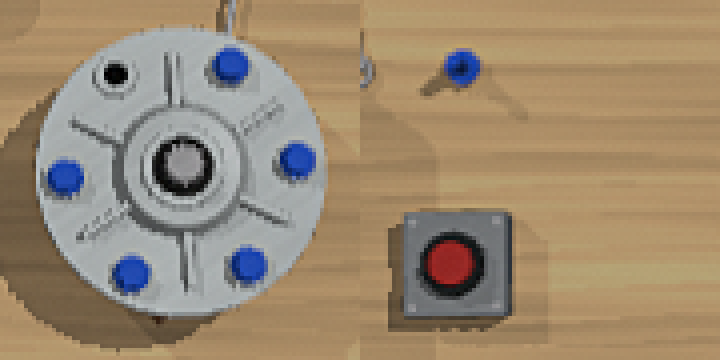

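View pics/zs.png

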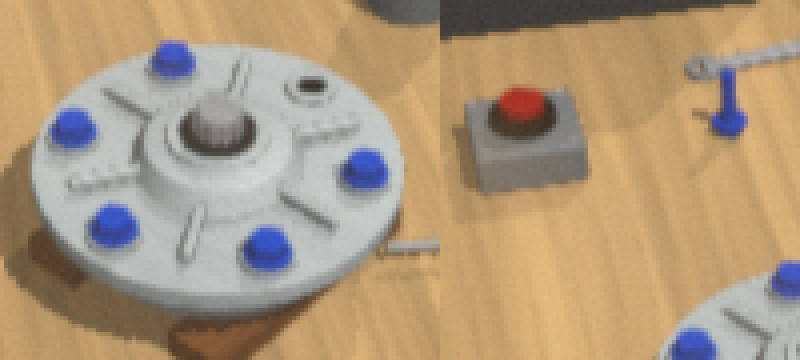

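```bash
python3 - <<'E'
import pickle
from h import *
from scipy.optimize import least_squares
F=pickle.load(open('F0.pkl','rb'))
T,S=F['top'],F['side']
for f in(T,S):
    # depth check
    for u,v in ([(323,188),(311,214),(220,211),(217,260),(250,230),(334,200)] if f is T else [(348,212),(297,153),(245,160),(200,220),(300,215)]):
        z=f['range_z'][v,u];c,d=ray(f,(u,v));print((u,v),(c+d*z).round(4))
def tri(a,b):
    r=least_squares(lambda X:np.r_[proj(T,X)[0]-a,proj(S,X)[0]-b],[.5,.1,.05]);return r.x.round(4),r.fun.round(2)
print('hole',onz(T,(323.4,188.),.078),onz(S,(270-.5+311/4,190-.5+86/4),.078),tri((323.4,188.),(270-.5+311/4,190-.5+86/4)))
print('bolt',onz(T,(220,211.5),.055),onz(S,(296.5,152.5),.055),tri((220,211.5),(296.5,152.5)))
print('red',tri((217.2,260.4),(245.3,159.3)))
# gearbox fit from bolts
tb=[(352.5,185.6),(369.2,209.4),(357.1,235.8),(327.6,237.9),(311,213.8)]
sb=[(361.1,232.1),(336.7,252),(298.1,246.3),(287.9,222),(313.1,204.7)]
def pts(x,y,yaw,z):
    a=yaw-np.arange(1,6)*np.pi/3
    return np.c_[x+.092*np.cos(a),y+.092*np.sin(a),0*a+z]
for nm,sel in(('top',1),('side',2),('both',3)):
    fn=lambda p:np.r_[(proj(T,pts(*p[:3],.0885))-tb).ravel() if sel&1 else [],(proj(S,pts(*p[:3],.085))-sb).ravel() if sel&2 else []]
    r=least_squares(fn,[.55,-.06,.8]);x,y,w=r.x;print(nm,r.x.round(4),'hole',x+.092*np.cos(w),y+.092*np.sin(w),np.abs(r.fun).max())
E
```

```text
(323, 188) [ 0.6281 -0.0073  0.0794]
(311, 214) [0.5436 0.0308 0.0896]
(220, 211) [0.5588 0.3256 0.039 ]
(217, 260) [0.4002 0.3286 0.0528]
(250, 230) [ 0.5011  0.2316 -0.0019]
(334, 200) [ 0.5884 -0.0416  0.0874]
(348, 212) [ 0.6301 -0.0118  0.0775]
(297, 153) [0.5633 0.3226 0.0611]
(245, 160) [0.4011 0.3229 0.0591]
(200, 220) [0.2505 0.1386 0.0012]
(300, 215) [0.5066 0.0044 0.0784]
hole [ 0.62838797 -0.00862049  0.078     ] [ 0.62919689 -0.00799417  0.078     ] (array([ 0.6287, -0.0087,  0.0786]), array([ 0.02, -0.13, -0.1 ,  0.02]))
bolt [0.55509967 0.32270595 0.055     ] [0.56408827 0.33532189 0.055     ] (array([0.5577, 0.3207, 0.0642]), array([ 0.14, -1.18, -1.15,  0.19]))
red (array([0.4007, 0.3268, 0.0589]), array([ 0.03, -0.61, -0.58,  0.08]))
top [ 0.5516 -0.0608  0.6009] hole 0.6274525062713752 -0.008746386694159149 0.1058207532082065
side [ 0.5534 -0.0622  0.5993] hole 0.629416192802093 -0.01035038822655962 0.15360112127342518
both [ 0.5528 -0.0615  0.6002] hole 0.6287107372029882 -0.009545305007097438 0.49324178083480774
```

```bash
python3 - <<'E'
import pickle
from h import *
F=pickle.load(open('F0.pkl','rb'))
T,S=F['top'],F['side']
for X in [(.555,.323),(.557,.325),(.56,.328)]:
    for z in(0,.008,.055):print(X,z,proj(T,[*X,z])[0].round(1),proj(S,[*X,z])[0].round(1))
X=(.4,.328,.055);print(proj(T,X),proj(S,X))
np.set_printoptions(linewidth=200)
for n,u,v in(('top',213,204),('side',290,148)):
    f=F[n]; print(f['image'][v:v+24,u:u+15,2].astype(int)-f['image'][v:v+24,u:u+15,0])
f=T;print(f['image'][206:218,214:227].sum(2)//3)
out=[]
for f,u,v in((T,205,195),(S,280,140)):
    im=cv2.resize(f['image'][v:v+34,u:u+34,::-1],None,fx=11,fy=11,interpolation=cv2.INTER_CUBIC);out.append(im)
cv2.imwrite('pics/zb.png',np.hstack(out))
E
```

```text
(0.555, 0.323) 0 [222.8 213.6] [294.9 169.4]
(0.555, 0.323) 0.008 [222.4 213.3] [294.9 167.3]
(0.555, 0.323) 0.055 [219.9 211.5] [294.4 154.9]
(0.557, 0.325) 0 [222.2 213. ] [295.4 169. ]
(0.557, 0.325) 0.008 [221.8 212.7] [295.4 166.9]
(0.557, 0.325) 0.055 [219.3 210.9] [294.9 154.5]
(0.56, 0.328) 0 [221.4 212.1] [296.2 168.4]
(0.56, 0.328) 0.008 [220.9 211.8] [296.1 166.3]
(0.56, 0.328) 0.055 [218.4 210. ] [295.7 153.9]
[[217.05805399 260.03915416]] [[244.5662747  160.26786238]]
[[-72 -72 -73 -73 -72 -73 -72 -72 -72 -72 -72 -73 -73 -72 -72]
 [-71 -71 -72 -71 -71 -73 -74 -75 -75 -73 -73 -72 -71 -71 -72]
 [-69 -69 -69 -71 -74 -80 -86 -89 -89 -83 -78 -73 -70 -70 -71]
 [-65 -65 -68 -74 -85 -48  13  30  15  -6 -63 -78 -70 -68 -67]
 [-66 -68 -75 -44  12  67 141 175 149 118  14 -68 -76 -69 -68]
 [-70 -73 -84  -7 130 168 150 128 144 163 121  13 -64 -75 -69]
 [-73 -78 -83  37 155 155 128  81 110 148 165  99 -48 -79 -73]
 [-70 -76 -59  91 147 117  86  57  70 126 149 122 -35 -76 -66]
 [-69 -65 -50  57 117  85  58  41  65 122 145 111 -40 -67 -59]
 [-74 -60 -54  -2  79  96  79  61 103 135 156  
[... 2732 characters left out ...]
81  -81  -85  -93  -98  -98  -97  -97]]
[[148 148 150 150 150 152 152 152 150 150 147 147 147]
 [152 153 154 155 147 134 134 132 133 150 153 150 150]
 [151 153 144 136 121  95  84  91 101 130 151 152 152]
 [150 154 133  95  86  86  76  84  89  99 129 149 151]
 [147 132 115  91  97  81  55  70  89  89  92 133 147]
 [143 115  98  78  73  58  35  47  78  85  87 122 129]
 [124  95  87  62  53  34  25  44  75  82  76 115 119]
 [118  87  82  64  56  53  45  69  84  77  99 121 123]
 [102  94  94  81  77  85  84  84  81  89 121 130 131]
 [ 93  94  97  95  99  98  90  86  82 113 132 133 131]
 [ 96  94  91  93  94  98  91  80 107 132 133 132 131]
 [ 89 119 136 137 111  89 118 125 131 136 135 133 133]]
```

View pics/zb.png

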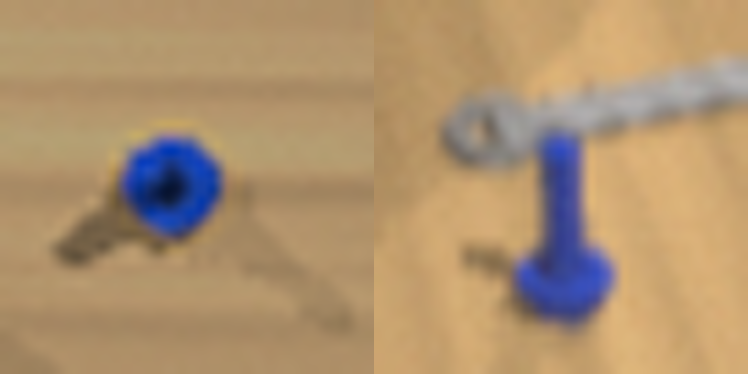

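The flange disc in the top view and the shank in the side view agree on a bolt position of about (0.561, 0.329). The hole is at (0.6285, -0.009). I'll shut the gripper and go to the hole.

```bash
python3 - <<'E'
from plant import robot
import numpy as np,cv2,pickle
H=np.array([.6285,-.009]);B=np.array([.561,.329]);Rd=np.array([.4005,.327])
robot.grip(0.0)
q0=robot.sense()['joint_pos']
for yaw in(-1.57,-.8,0,.8,1.57):
    q=robot.inverse_kinematics([*H,.22],[np.pi,0,yaw]);print(yaw,None if q is None else np.round(q,2))
best=min((y for y in(-1.57,-.8,0,.8,1.57) if robot.inverse_kinematics([*H,.22],[np.pi,0,y]) is not None),key=lambda y:np.abs(np.array(robot.inverse_kinematics([*H,.22],[np.pi,0,y]))-q0).max())
print(best)
robot.goto([*H,.22],[np.pi,0,best])
robot.move_straight([*H,.078+.011+.025],vel=.08)
s=robot.sense();print(s['t'],s['tcp_pos'],s['wrist_force'],s['opening'])
F={n:robot.grab_frame(n) for n in('top','side')};pickle.dump(F,open('F1.pkl','wb'))
o=[cv2.resize(F[n]['image'][v:v+120,u:u+120,::-1],None,fx=3.3,fy=3.3) for n,u,v in(('top',265,140),('side',285,130))]
cv2.imwrite('pics/h1.png',np.hstack(o))
E
```

```text
-1.57 [ 0.2   0.44 -0.35  1.66  0.16  1.07 -1.76]
-0.8 [ 0.33  0.47 -0.54  1.65  0.26  1.09 -1.08]
0 [ 0.41  0.49 -0.65  1.65  0.33  1.11 -0.33]
0.8 [ 0.49  0.53 -0.77  1.64  0.4   1.14  0.41]
1.57 [ 0.5   0.53 -0.78  1.64  0.4   1.14  1.18]
0
4.85 [ 0.6289479  -0.00894335  0.11463342] [-1.08813291  0.19842432 -1.69628821] -0.0014735251354299627
```

View pics/h1.png

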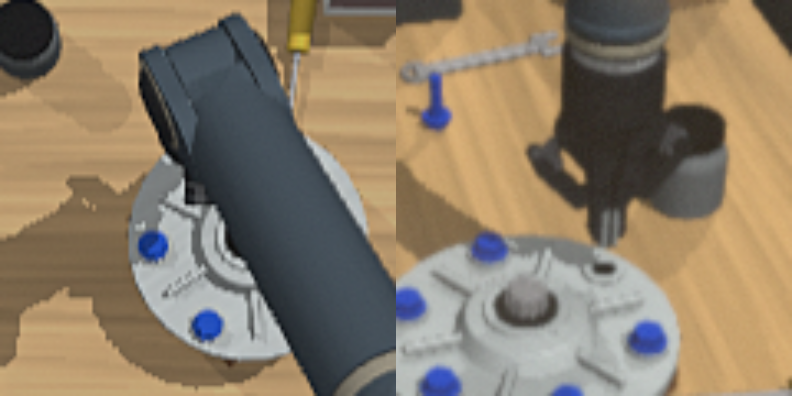

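The side view shows the shut fingertips at about (349,204) and the hole at (348,211). That fits a height of about 25 mm directly above the hole. I'll go down to 15 mm and hold, then do the same at the bolt.

```bash
python3 - <<'E'
from plant import robot
import numpy as np,cv2,pickle
from h import *
H=np.array([.6285,-.009]);B=np.array([.561,.329])
F=pickle.load(open('F1.pkl','rb'));print(proj(F['side'],[[.629,-.009,.1036],[.6285,-.009,.078]]))
robot.move_straight([*H,.078+.011+.0145],vel=.05)
s=robot.sense();print(s['t'],s['tcp_pos'],s['wrist_force'])
robot.sleep(3.0)
s=robot.sense();print(s['t'],s['tcp_pos'])
robot.move_straight([*H,.22],vel=.15)
robot.goto([*B,.20],[np.pi,0,0])
robot.move_straight([*B,.055+.011+.03],vel=.08)
s=robot.sense();print(s['t'],s['tcp_pos'],s['wrist_force'])
F={n:robot.grab_frame(n) for n in('top','side')};pickle.dump(F,open('F2.pkl','wb'))
o=[cv2.resize(F[n]['image'][v:v+100,u:u+100,::-1],None,fx=4,fy=4) for n,u,v in(('top',170,160),('side',250,90))]
cv2.imwrite('pics/b1.png',np.hstack(o))
print(proj(F['side'],[[*s['tcp_pos'][:2],s['tcp_pos'][2]-.011],[*B,.055]]))
E
```

```text
[[347.69236215 203.54154814]
 [347.10200877 211.27947878]]
5.3083 [ 0.62808177 -0.00910222  0.1028314 ] [ 0.91201271  0.10464131 -0.54603422]
8.3083 [ 0.62849061 -0.00899666  0.1034918 ]
11.9833 [0.56132784 0.32925769 0.09663215] [0.034134   0.31725352 0.54074166]
[[295.75149023 145.25379718]
 [295.93789669 153.66985544]]
```

View pics/b1.png

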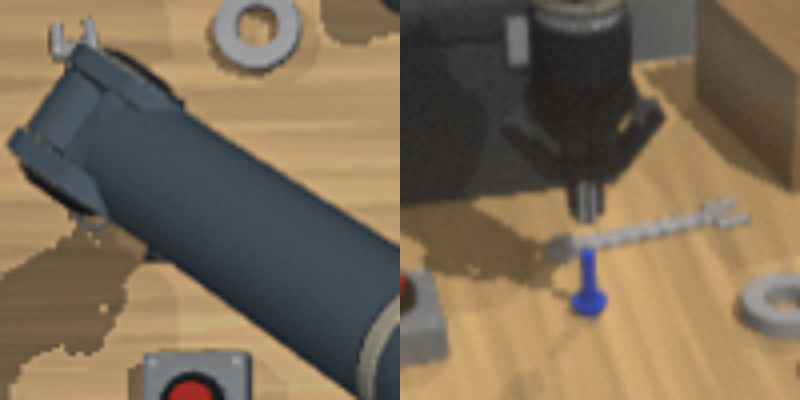

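The side view shows the fingertips at about (297,145.5), in line with the bolt tip at (297,153) and about 30 mm above it. I'll go down to 15 mm, hold, then go over the red button.

```bash
python3 - <<'E'
from plant import robot
import numpy as np,cv2,pickle
from h import *
B=np.array([.561,.329]);Rd=np.array([.4005,.327])
robot.move_straight([*B,.055+.011+.0145],vel=.04)
s=robot.sense();print(s['t'],s['tcp_pos'],s['wrist_force'])
robot.sleep(3.0)
s=robot.sense();print(s['t'],s['tcp_pos'])
F={'side':robot.grab_frame('side')}
robot.move_straight([*B,.20],vel=.15)
robot.goto([*Rd,.18],[np.pi,0,0])
robot.move_straight([*Rd,.058+.011+.02],vel=.08)
s=robot.sense();print(s['t'],s['tcp_pos'],s['wrist_force'])
F['s2']=robot.grab_frame('side')
o=[cv2.resize(F[n]['image'][v:v+100,u:u+100,::-1],None,fx=4,fy=4) for n,u,v in(('side',250,90),('s2',200,100))]
cv2.imwrite('pics/r1.png',np.hstack(o))
print(proj(F['s2'],[[*s['tcp_pos'][:2],s['tcp_pos'][2]-.011],[*Rd,.055]]))
E
```

```text
12.6167 [0.56087746 0.32898878 0.0801609 ] [ 0.25573081 -0.8858509  -0.04667844]
15.6167 [0.56101193 0.32897253 0.08050586]
18.6 [0.40081084 0.32730025 0.08952469] [0.40389001 0.16823097 0.11382997]
[[244.11695343 153.86617374]
 [244.76729896 160.42171361]]
```

View pics/r1.png

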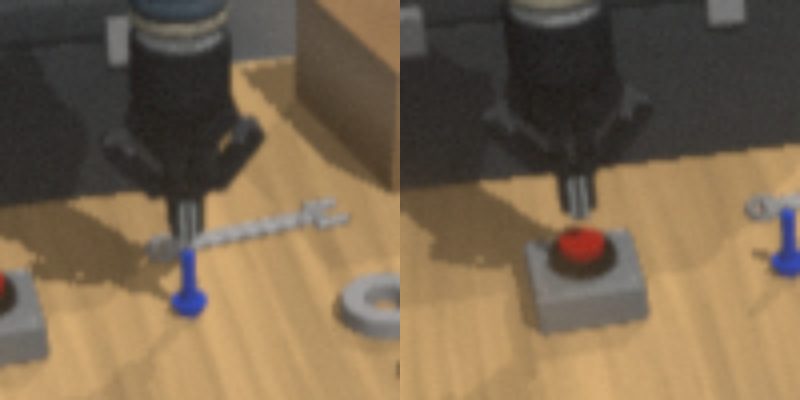

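The left panel shows the hold over the bolt at about (296,149), with a small gap and the bolt still upright. The right panel shows the fingertips centred above the red button. Next I'll press until it bottoms out.

```bash
python3 - <<'E'
from plant import robot
import numpy as np,cv2
Rd=np.array([.4005,.327])
def st(m):
    s=robot.sense();print(m,round(s['t'],2),s['tcp_pos'].round(4),np.round(s['wrist_force'],1));return s
z=.08; hit=False
print(robot.move_straight([*Rd,.045],vel=.015,contact_N=15))
st('bottom');
F=robot.grab_frame('side');robot.sleep(.4);s=st('hold')
F2=robot.grab_frame('side')
cv2.imwrite('pics/p1.png',cv2.resize(F2['image'][110:210,200:300,::-1],None,fx=4,fy=4))
E
```

```text
True
bottom 20.43 [0.4006 0.327  0.0621] [-0.7 -1.3  6.8]
hold 20.88 [0.4006 0.327  0.0621] [-0.8 -1.   7.6]
```

View pics/p1.png

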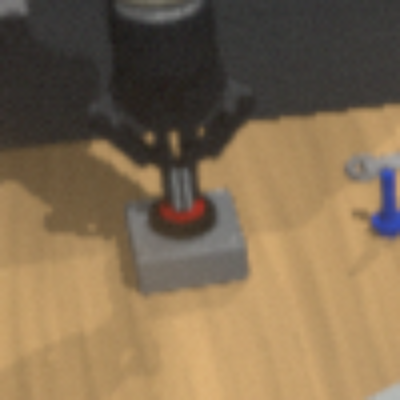

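The button is down, with about 7.6 N held. I'll push slightly further to make sure it's at the stop, then release.

```bash
python3 - <<'E'
from plant import robot
import numpy as np,cv2
Rd=np.array([.4005,.327])
def st(m):
    s=robot.sense();print(m,round(s['t'],2),s['tcp_pos'].round(5),np.round(s['wrist_force'],1));return s
print(robot.move_straight([*Rd,.0585],vel=.01,contact_N=12));st('push');robot.sleep(.4);st('hold')
for z in(.0625,.065,.0665,.068,.07):
    robot.move_straight([*Rd,z],vel=.02);robot.sleep(.15);st('up')
robot.move_straight([*Rd,.18],vel=.12);robot.sleep(.5);st('clear')
o=[]
for n,u,v in(('top',170,170),('side',215,100)):
    F=robot.grab_frame(n);cv2.imwrite(f'pics/end_{n}.png',F['image'][...,::-1])
    o.append(cv2.resize(F['image'][v:v+100,u:u+100,::-1],None,fx=4,fy=4))
cv2.imwrite('pics/e1.png',np.hstack(o))
E
```

```text
True
push 21.15 [0.40059 0.32705 0.06205] [-1.7 -0.2  7.5]
hold 21.55 [0.40058 0.32706 0.06206] [-1.2 -1.1  7.4]
up 21.95 [0.40059 0.32705 0.06255] [-1.1 -1.9  5. ]
up 22.38 [0.40059 0.32704 0.06496] [ 0. -1.  3.]
up 22.77 [0.40054 0.32701 0.06645] [-0.6  0.1  2.7]
up 23.18 [0.40055 0.32703 0.06798] [0.6 0.2 1.6]
up 23.57 [0.40033 0.32684 0.06987] [0.4 1.  0.4]
clear 25.14 [0.40047 0.32699 0.1799 ] [ 0.1 -1.  -0.3]
```

View pics/e1.png

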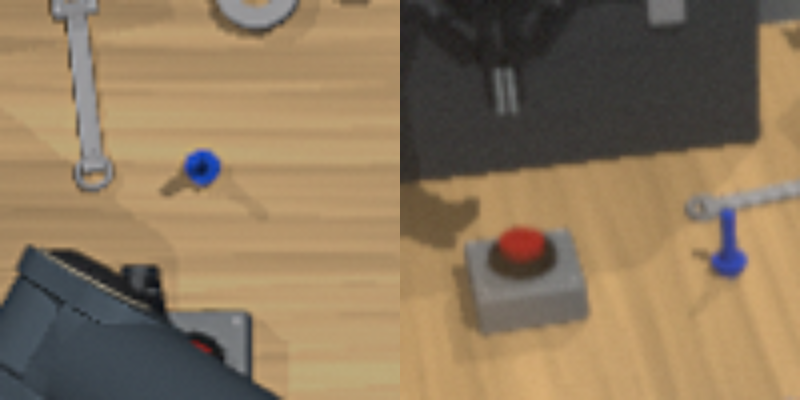

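View pics/end_side.png

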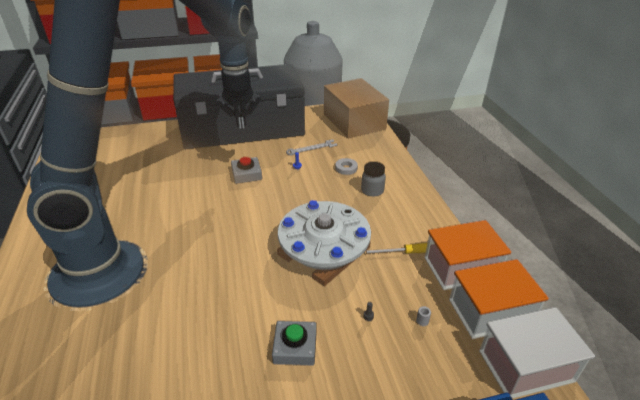

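The end views show the red button up at (246,161). The blue bolt, gearbox, black screw and everything else stand where they were, and the arm is clear. The force trace also fits a full 6 mm press: a rigid stop at TCP z = 0.0621, then the spring unloading up to about 0.068. I'm handing the job in.

```bash
python3 - <<'E'
from plant import robot
print(robot.close_job())
E
```

```text
the job is handed in; nothing more can be done
None
```

I reported the missing bolt in the order asked and handed the job in at about 25 s of the 61 s allowed. `close_job` gave no verdict.

- **Empty hole:** the shut fingertips held for 3 s about 14.5 mm above it, at (0.6285, -0.009).
- **Blue bolt:** they held for 3 s about 14.5 mm above its tip, at (0.561, 0.329).
- **Red button:** I pressed it to a rigid stop at about 7.5 N, where a second push moved it no further. I then released it and raised the arm clear.

**Last checks:** after release the pictures show the red button back up. The bolt, gearbox, green button and loose parts look unmoved, and the wrist force is near zero. I had no direct reading of how far the button went in; full travel is inferred from that stop and from the force fading over about 6 mm on the way back up.

**Disagreement:** the two cameras first differed by about 15 mm on the bolt tip. A dark spot on the bolt in the top view had been mistaken for its end. With the flange outline and shank used instead, they agreed to within about 5 mm, and the fingertips lined up with the bolt in the side view.

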